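# Put the canister set back in its tray by height

## Robot

A 7-joint arm with a two-finger parallel gripper is mounted at the origin on the work surface. World frame = base frame: x ahead of the robot, y to its left, z up, the work surface at z = 0. Lengths are in m, angles in rad, forces in N, time in s.
With the tool pointing down it reaches from about 0.4 to 0.85 m from the base axis. Payload 10.4 kg.
Tool frame: the origin (TCP) lies at the very end of the fingers, on their centre line; the grasp point (between the pads) lies bot.tcp_to_grasp behind it (bot.tcp_to_grasp is the distance from the TCP to the grasp point, in m); z points along the fingers, y is the line along which they close (so a half turn about z gives the same grasp; the last joint's range is limited). The gripper opens to 87 mm and grips with 3 to 60 N. Pads are 19 mm wide; open, the fingers measure 117 mm over their backs; the gripper's body (75 mm by 190 mm) begins 51 mm behind the grasp point.
Start: joints at [-1.271, 0.332, -0.065, 1.46, 0.022, 1.35, -0.088], TCP at [0.198, 0.593, 0.223] pointing down, gripper open.
Joint ranges: [-2.6, 2.6], [-0.5, 2.12], [-1.47, 1.34], [0.16, 2.42], [-1.27, 4.41], [0.06, 2.06], [-2.6, 2.6]. Speed limits (rad/s): [2.22, 2.22, 2.79, 2.79, 3.14, 3.14, 3.14].

## Interface

Orientations are given as a unit quaternion [w, x, y, z].
In Python, from bench import bot gives the robot as it stands. The module is installed in compiled form; this text tells all that it offers.
- The arm moves only by the shell command python3 -m handwheel 'ROWS' [FORCE]. ROWS is JSON, a list of rows, each a list of 3 entries, a list of its own where there are three numbers: the turn, a rotation vector about the tool's x, y, z in units of 8 degrees (1.0 is 8 degrees), then the shift along the tool's x, y, z in units of 30 mm (1.0 is 30 mm), then the finger opening in mm, from 0 to 87. In form: [[[rx, ry, rz], [x, y, z], claw], ...]. A call has 1 to 10 rows; each row shifts and turns the commanded pose from where the row before left it, along the tool's axes as they then stand; what a row does not reach is not made up. A row lasts 1/8 s, in which the tool goes at most 62.5 mm and 10.7 degrees, less where a joint would pass 70% of its speed; a pose out of reach is approached as far as the arm can. A call is refused whole if a number of a shift passes 1 or a number of a turn 1, either way. A call with a gripper value outside its range is refused whole. The fingers move at their own pace and stop on an object; FORCE is the grip in N (left out, the last holds). Time passes only in rows, so rows that do not move let the fingers close. It gives the time, the measured TCP pose, the force, the opening and the grip force at its end, in the units of the state.
- bot.get_state(): the state, without advancing time (a new reading comes with each control period).
- bot.grab_frame(name): name is "scene" or "top"; returns a dict with "image" (420x560x3 uint8, red, green, blue), "fx", "fy", "cx", "cy" (pixels), "dist" ([k1, k2, p1, p2, k3] as OpenCV has them; the pictures are not rectified), "pose" (4x4, takes a point from camera to world coordinates). Camera axes: x right, y down, z forward; pixel columns grow to the right and rows downward; lengths in m; the calibration is good to about 2 mm. A picture is of the moment at which its call begins. There is no depth.
- bot.job_done(): hands the job in; it is judged then, once.
The state is a dict: "t": time; "joints": joint angles; "joint_vel": joint speeds; "joint_efforts": joint torques, N m; "eef_pos": TCP position; "ee_rot": TCP orientation; "force": force on the tool from outside, world axes, zero at the start; "wrist_torque": the same for the moment, N m; "opening": finger opening in m; "grip_force": force on a finger pad.
Only numpy, scipy, OpenCV 4.12 (cv2) and the standard library are available. Lean on these libraries where they do the work, as an engineer would, in place of code of your own. Each camera call takes 0.05 s, during which the arm holds its last target. There are 200 camera calls.

## Task

Put the four white bamboo-lidded canisters back in the bamboo tray, one standing flat in each bay, in order of height: the tallest at the end next to the utensil crock, stepping down to the shortest at the other end. Set them down rather than drop them, don't tip any over, and leave the mug, the salt shaker and the pepper mill where they stand.

Things in the scene. Friction and masses are not known exactly. Their poses are not given: they have to be found in the camera images.
- canister_tiny: tiny canister of the set: plain white glazed ceramic cylinder with a flat light bamboo lid that is fixed on, 44 mm diameter and 70 mm tall overall, straight-sided all the way up, 0.1 to 0.55 kg. Loose, starts upright on the counter. Origin: centre of its underside; z runs up its axis; round, so yaw means nothing.
- canister_small: small canister of the set: plain white glazed ceramic cylinder with a flat light bamboo lid that is fixed on, 50 mm diameter and 95 mm tall overall, straight-sided all the way up, 0.1 to 0.55 kg. Loose, starts upright on the counter. Origin: centre of its underside; z runs up its axis; round, so yaw means nothing.
- canister_medium: medium canister of the set: plain white glazed ceramic cylinder with a flat light bamboo lid that is fixed on, 56 mm diameter and 120 mm tall overall, straight-sided all the way up, 0.1 to 0.55 kg. Loose, starts upright on the counter. Origin: centre of its underside; z runs up its axis; round, so yaw means nothing.
- canister_large: large canister of the set: plain white glazed ceramic cylinder with a flat light bamboo lid that is fixed on, 62 mm diameter and 145 mm tall overall, straight-sided all the way up, 0.1 to 0.55 kg. Loose, starts upright on the counter. Origin: centre of its underside; z runs up its axis; round, so yaw means nothing.
- tray: open bamboo tray fixed to the counter, 100 mm deep (x), 354 mm long (y), one row of four equal bays. Origin: centre of the underside. Bay centres: x = 0, y = -129, -43, +43, +129 mm. A bay is 80 mm clear along y, 84 mm along x; its floor is 12 mm and the top of all walls and dividers 32 mm above the counter; dividers 6 mm, outer walls 8 mm thick. Yaw differs by up to 0.2 rad either way.
- crock: round terracotta utensil crock, 110 mm diameter, 140 mm tall, with spoons, a spatula and a whisk reaching 265 mm above the counter. Fixed, about 270 mm from the tray's centre beyond one end of its row (either end); a granite mortar with pestle (112 mm diameter, 130 mm tall) stands by the other end. Origin: centre of its underside.
- pepper_mill: dark wooden pepper mill, turned, 54 mm diameter, 156 mm tall, loose, standing among the canisters; to be left alone. Origin: centre of its underside.
- salt_shaker: steel salt shaker with a domed, pierced cap, 46 mm diameter, 79 mm tall, loose, standing among the canisters; to be left alone. Origin: centre of its underside.
- mug: blue ceramic mug, 76 mm diameter, 88 mm tall, its handle sticking out about 35 mm along its own +y, loose, standing among the canisters; to be left alone. Origin: centre of its underside.
Mind the look-alikes: they are no part of the job. What is shaped like the canister_small but pink or turquoise is not meant.

How it is judged:
By the outcome, as a careful person would: the job done as asked, in the order asked, and still so for the second after the job is handed in, with the robot touching nothing.
It also fails if it takes over 125 s, if anything falls off the work surface, if the arm or the gripper's body presses on something with over 40 N, if the wrist force passes 120 N, or if a joint passes its speed limit or range.

## Working session

There is one attempt and no reset: what is moved stays moved. The work goes in short steps, Python scripts to look and compute and a shell command to move; the robot and the scene stay as the last step left them, time stands still between calls to the robot, and variables do not carry over. Pictures are saved under pics/ and viewed, at most 14 in all, crops included, and the job is handed in when it is done.

```bash
mkdir -p pics; ls; python3 - <<'E'
from bench import bot
import cv2,numpy as np
for n in("scene","top"):
    f=bot.grab_frame(n); cv2.imwrite(f"pics/{n}0.png",f["image"][:,:,::-1])
    print(n,f["fx"],f["fy"],f["cx"],f["cy"],f["dist"],np.round(f["pose"],4).tolist())
s=bot.get_state(); print(s["t"],s["eef_pos"],s["ee_rot"],s["opening"],s["force"],bot.tcp_to_grasp)
E
```

```text
pics
scene 494.1302216767941 494.1302216767941 279.0124022595753 204.92217687548552 [-0.17539425  0.          0.          0.          0.        ] [[-0.8721, 0.416, -0.2576, 0.8109], [0.4893, 0.7382, -0.4644, 0.5939], [-0.0031, -0.5311, -0.8473, 1.1377], [0.0, 0.0, 0.0, 1.0]]
top 381.95378156156636 381.95378156156636 282.7362557095407 205.85629351936154 [-0.00362534  0.          0.          0.          0.        ] [[0.0061, -0.9895, 0.1442, 0.3486], [-0.9996, -0.0018, 0.0299, -0.0129], [-0.0293, -0.1443, -0.9891, 0.8632], [0.0, 0.0, 0.0, 1.0]]
0.1 [0.19814196 0.59241549 0.22183827] [-9.53128052e-05  1.60690136e-01  9.87004706e-01 -6.17375395e-04] 0.0869956634989383 [0.75082074 0.42236329 0.23604027] 0.0187
```

View pics/scene0.png

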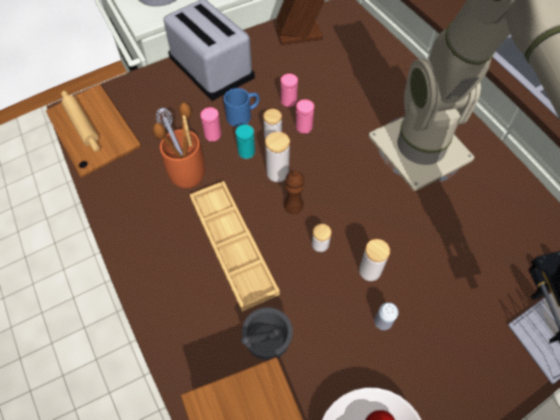

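View pics/top0.png

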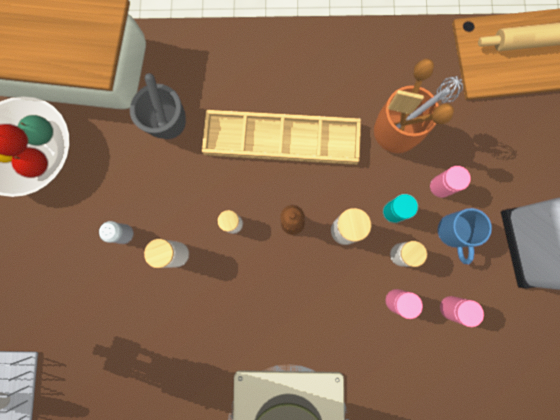

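Candidates with bamboo lids (top view): (230,221), (165,254), (352,226) and (412,254). Look-alikes: pink at (450,182), (405,304) and (464,312), turquoise at (401,208), and steel salt shaker at (116,232). The crock is at (405,120), at the right (-y) end of the tray. Next I'll triangulate the lids from both views.

```bash
cat > h.py <<'E'
import numpy as np,cv2
from bench import bot
def ray(f,px):
    K=np.array([[f["fx"],0,f["cx"]],[0,f["fy"],f["cy"]],[0,0,1]])
    u=cv2.undistortPoints(np.array([[px]],float),K,np.array(f["dist"]))[0,0]
    P=np.array(f["pose"]); return P[:3,3],P[:3,:3]@np.array([u[0],u[1],1])
def onz(f,px,z):
    o,d=ray(f,px); return (o+d*(z-o[2])/d[2])
def lids(f,lo=60,hi=2500):
    h=cv2.cvtColor(f["image"],cv2.COLOR_RGB2HSV)
    m=cv2.inRange(h,(14,70,150),(30,200,255)); m=cv2.morphologyEx(m,cv2.MORPH_OPEN,np.ones((3,3)))
    out=[]
    for c in cv2.findContours(m,cv2.RETR_EXTERNAL,cv2.CHAIN_APPROX_NONE)[0]:
        if lo<cv2.contourArea(c)<hi and len(c)>5:
            e=cv2.fitEllipse(cv2.convexHull(c)); out.append((e[0],e[1],cv2.contourArea(c)))
    return out,m
E
python3 - <<'E'
from h import *
T=bot.grab_frame("top");S=bot.grab_frame("scene")
lt,m=lids(T); ls,ms=lids(S)
for n,l in(("top",lt),("scene",ls)):
    for e in l: print(n,np.round(e[0],1),np.round(e[1],1),e[2])
# triangulate all pairs with small miss
for a in lt:
    for b in ls:
        o,d=ray(T,a[0]);p,q=ray(S,b[0]);d=d/np.linalg.norm(d);q=q/np.linalg.norm(q)
        A=np.stack([d,-q],1);s=np.linalg.lstsq(A,p-o,rcond=None)[0]
        x=o+d*s[0];y=p+q*s[1]
        if np.linalg.norm(x-y)<.006 and 0<x[2]<.2: print(np.round(a[0]),np.round(b[0]),np.round((x+y)/2,4),np.linalg.norm(x-y).round(4))
cs=[T["image"][190:290,330:450],T["image"][190:290,130:250]]
cv2.imwrite("pics/crop1.png",cv2.resize(np.hstack(cs),None,fx=3.3,fy=3.3)[:,:,::-1])
# tray outline
h=cv2.cvtColor(T["image"],cv2.COLOR_RGB2HSV);mm=cv2.inRange(h,(12,60,110),(32,220,255));mm[:95]=0;mm[180:]=0;mm[:,:190]=0;mm[:,370:]=0
c=max(cv2.findContours(cv2.morphologyEx(mm,cv2.MORPH_CLOSE,np.ones((7,7))),0,1)[0],key=cv2.contourArea)
ap=cv2.approxPolyDP(cv2.convexHull(c),4,True)[:,0];print(ap.tolist())
for p in ap: print(p,onz(T,p,.032).round(4),onz(T,p,0).round(4))
E
```

```text
top [413.7 253.4] [25.7 26.9] 514.0
top [158.2 253.2] [29.2 30.6] 662.5
top [227.5 220.4] [21.5 22.3] 354.5
top [354.  224.1] [33.7 34.3] 868.5
top [443.4 110.4] [12.4 18.1] 157.0
top [406.1 103.4] [28.6 35.8] 170.5
top [423.9  65.2] [11.6 17.3] 137.5
scene [377.3 249.9] [23. 25.] 421.0
scene [322.1 232. ] [16.8 18.5] 227.5
scene [277.2 141.5] [20.8 24.5] 378.5
scene [186.4 129.4] [ 5.4 33.4] 93.0
scene [272.2 116. ] [15.7 18. ] 199.5
scene [ 79.  121.6] [21.  72.1] 962.0
[414. 253.] [272. 116.] [ 0.3652 -0.2494  0.0918] 0.0029
[158. 253.] [377. 250.] [0.3626 0.2537 0.1168] 0.0017
[227. 220.] [322. 232.] [0.4325 0.128  0.0676] 0.0026
[354. 224.] [277. 142.] [ 0.4181 -0.1249  0.1417] 0.003
[[369, 95], [369, 179], [190, 179], [202, 95]]
[369  95] [ 0.7259 -0.1833  0.032 ] [ 0.7404 -0.1898  0.    ]
[369 179] [ 0.5301 -0.178   0.032 ] [ 0.5371 -0.1844 -0.    ]
[190 179] [0.5302 0.2204 0.032 ] [0.5372 0.2293 0.    ]
[202  95] [0.7287 0.2006 0.032 ] [0.7433 0.2089 0.    ]
```

View pics/crop1.png

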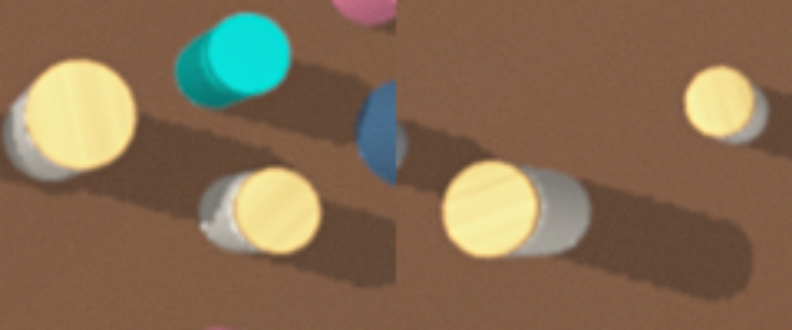

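The crop confirms all four choices: white cylinders with bamboo lids. Large is at top-view (354,224), small (414,253), medium (158,253) and tiny (227,220). The triangulated lid heights match. Next: a better tray fit and the neighbours' positions.

```bash
python3 - <<'E'
from h import *
T=bot.grab_frame("top")
h=cv2.cvtColor(T["image"],cv2.COLOR_RGB2HSV)
print("hsv tray/counter",h[138,225],h[170,280],h[115,300])
mm=cv2.inRange(h,(14,60,150),(32,255,255));mm[:95]=0;mm[185:]=0;mm[:,:190]=0;mm[:,370:]=0
c=max(cv2.findContours(mm,0,cv2.CHAIN_APPROX_NONE)[0],key=cv2.contourArea)
print("area",cv2.contourArea(c),cv2.boundingRect(c))
P=np.array([onz(T,p,.032)[:2] for p in c[:,0].astype(float)],np.float32)
r=cv2.minAreaRect(P);b=cv2.boxPoints(r);print(r,b.round(4).tolist())
for n,px,z in(("large",(354,224.1),.145),("med",(158.2,253.2),.12),("small",(413.7,253.4),.095),("tiny",(227.5,220.4),.07)):
    print(n,onz(T,px,z).round(4))
for n,px,z in(("pepper",(292,214),.15),("shaker",(108,231),.075),("turq",(405,208),.095),("pinkA",(458,179),.095),("pinkB",(409,306),.095),("pinkC",(469,314),.095),("mug",(471,227),.088),("handle",(466,258),.05),("crock",(408,113),.14)):
    print(n,onz(T,px,z).round(3))
E
```

```text
hsv tray/counter [ 24 100 243] [ 13 123 131] [ 20 116 244]
area 6951.0 (201, 109, 160, 55)
((0.6303783059120178, 0.017618566751480103), (0.35601717233657837, 0.10801009088754654), 86.27217102050781) [[0.5648999810218811, -0.15649999678134918], [0.6726999878883362, -0.16349999606609344], [0.6958000063896179, 0.19169999659061432], [0.588100016117096, 0.1987999975681305]]
large [ 0.419  -0.1253  0.145 ]
med [0.3632 0.2521 0.12  ]
small [ 0.3661 -0.2495  0.095 ]
tiny [0.4333 0.1267 0.07  ]
pepper [ 0.437 -0.009  0.15 ]
shaker [0.41  0.377 0.075]
turq [ 0.457 -0.236  0.095]
pinkA [ 0.516 -0.345  0.095]
pinkB [ 0.265 -0.236  0.095]
pinkC [ 0.251 -0.35   0.095]
mug [ 0.419 -0.368  0.088]
handle [ 0.358 -0.371  0.05 ]
crock [ 0.639 -0.236  0.14 ]
```

```bash
cat >> h.py <<'E'
from scipy.spatial.transform import Rotation as R
PT=dict(med=(.3632,.2521),small=(.3661,-.2495),tiny=(.4333,.1267),large=(.419,-.1253),A=(.626,-.1113),B=(.6316,-.0255),C=(.6372,.0603),D=(.6428,.1461))
def to(name,z,yaw=-3.7):
    p=PT[name] if isinstance(name,str) else name
    s=bot.get_state();w,x,y,k=s["ee_rot"];r=R.from_quat([x,y,k,w])
    d=r.inv().apply(np.array([*p,z])-s["eef_pos"])/.03
    goal=np.array([[np.sin(np.radians(-yaw)),np.cos(np.radians(yaw)),0],[np.cos(np.radians(yaw)),np.sin(np.radians(yaw)),0],[0,0,-1]]).T
    rv=(r.inv()*R.from_matrix(goal)).as_rotvec(degrees=True)/8
    print(name,"shift units",d.round(2),"turn units",rv.round(2),"t",round(s["t"],2),"pos",np.round(s["eef_pos"],4),"F",np.round(s["force"],1),"open",round(s["opening"],4),"grip",s["grip_force"])
E
python3 -m handwheel '[[[0,0,1],[0,0,-0.5],87],[[0,0,1],[0,0,-0.5],87],[[0,0,1],[0,0,0],87],[[0,0,1],[0,0,0],87],[[0,0,1],[0,0,0],87],[[0,0,1],[0,0,0],87],[[0,0,1],[0,0,0],87],[[0,0,1],[0,0,0],87],[[0,0,1],[0,0,0],87],[[0,0,0.4],[0,0,0],87]]' 30
python3 -c "
from h import *
to('med',.2)"
```

```text
t: 1.5
eef_pos: [0.1982, 0.5927, 0.2524]
ee_rot: [0.0, 0.731, 0.683, -0.0]
force: [-0.8, 0.1, 0.3]
opening: 0.0868
grip_force: 0.0
med shift units [-10.96   6.25   1.75] turn units [ 0.    0.   -0.02] t 1.5 pos [0.1982 0.5927 0.2524] F [-0.8  0.1  0.3] open 0.0868 grip 0.0
```

```bash
python3 -m handwheel '[[[0,0,0],[-1,0.6,0],87],[[0,0,0],[-1,0.6,0],87],[[0,0,0],[-1,0.6,0],87],[[0,0,0],[-1,0.6,0],87],[[0,0,0],[-1,0.6,0],87],[[0,0,0],[-1,0.6,0],87],[[0,0,0],[-1,0.6,0],87],[[0,0,0],[-1,0.6,0.5],87],[[0,0,0],[-1,0.6,0.5],87],[[0,0,0],[-1,0.6,0.5],87]]'
python3 -m handwheel '[[[0,0,0],[-0.9,0.25,0.3],87],[[0,0,0],[0,0,0],87],[[0,0,0],[0,0,0],87]]'
python3 -c "
from h import *
to('med',.085)
cv2.imwrite('pics/s1.png',bot.grab_frame('scene')['image'][:,:,::-1])"
```

```text
t: 2.75
eef_pos: [0.3589, 0.2807, 0.2072]
ee_rot: [-0.0, 0.73, 0.684, 0.0]
force: [-0.2, 0.3, -0.1]
opening: 0.087
grip_force: 0.0
t: 3.12
eef_pos: [0.3641, 0.2551, 0.1989]
ee_rot: [-0.0, 0.729, 0.684, 0.0]
force: [0.3, 0.7, -0.8]
opening: 0.0868
grip_force: 0.0
med shift units [-0.11 -0.03  3.8 ] turn units [ 0.   -0.01  0.  ] t 3.12 pos [0.3641 0.2551 0.1989] F [ 0.3  0.7 -0.8] open 0.0868 grip 0.0
```

View pics/s1.png

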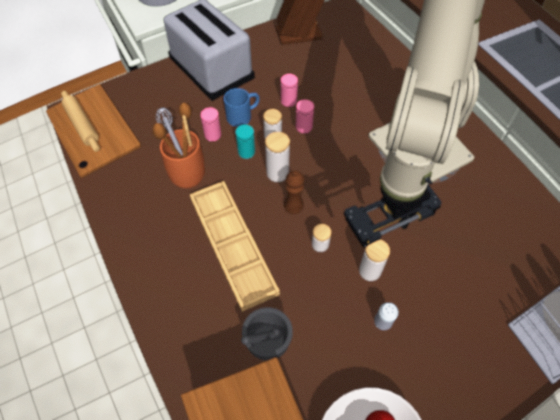

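The picture shows the open gripper over the medium canister (lid at 377,250), with its long body axis along the tool's y. The neighbours are clear, so I'm descending and gripping.

```bash
python3 -m handwheel '[[[0,0,0],[-0.1,-0.05,1],87],[[0,0,0],[0,0,1],87],[[0,0,0],[0,0,1],87],[[0,0,0],[0,0,0.9],87],[[0,0,0],[0,0,0],87],[[0,0,0],[0,0,0],40],[[0,0,0],[0,0,0],40],[[0,0,0],[0,0,0],40],[[0,0,0],[0,0,0],40],[[0,0,0],[0,0,0],40]]' 30
python3 -m handwheel '[[[0,0,0],[0,0,0],40],[[0,0,0],[0,0,-1],40]]' 30
python3 -c "
from h import *
to('B',.2)"
```

```text
t: 4.42
eef_pos: [0.363, 0.2517, 0.082]
ee_rot: [-0.0, 0.73, 0.684, 0.001]
force: [1.1, 0.5, 2.4]
opening: 0.0559
grip_force: 30.0
t: 4.68
eef_pos: [0.361, 0.2501, 0.1099]
ee_rot: [0.0, 0.73, 0.684, -0.003]
force: [0.3, 0.7, -3.5]
opening: 0.0557
grip_force: 30.0
B shift units [-8.6   9.58 -3.  ] turn units [-0.02  0.03  0.  ] t 4.67 pos [0.361  0.2501 0.1099] F [ 0.3  0.7 -3.5] open 0.0557 grip 29.988367265832494
```

```bash
python3 -m handwheel '[[[0,0,0],[0,0,-1],40],[[0,0,0],[0,0,-1],40],[[0,0,0],[0,0,-1],40],[[0,0,0],[-0.6,0.8,0],40],[[0,0,0],[-1,1,0],40],[[0,0,0],[-1,1,0],40],[[0,0,0],[-1,1,0],40],[[0,0,0],[-1,1,0],40],[[0,0,0],[-1,1,0],40],[[0,0,0],[-1,1,0],40]]'
python3 -m handwheel '[[[0,0,0],[-1,1,0],40],[[0,0,0],[-0.6,0.9,0],40],[[0,0,0],[-0.4,0.8,0],40],[[0,0,0],[0,0,0],40],[[0,0,0],[0,0,0],40]]'
python3 -c "
from h import *
to('B',.096)
cv2.imwrite('pics/s2.png',bot.grab_frame('scene')['image'][:,:,::-1])"
```

```text
t: 5.92
eef_pos: [0.5535, 0.0398, 0.2007]
ee_rot: [-0.001, 0.729, 0.684, -0.001]
force: [0.2, 0.9, -3.3]
opening: 0.0554
grip_force: 30.0
t: 6.55
eef_pos: [0.6296, -0.0239, 0.2007]
ee_rot: [-0.001, 0.729, 0.684, -0.001]
force: [-1.3, 0.5, -3.5]
opening: 0.0558
grip_force: 30.0
B shift units [-0.05  0.08  3.49] turn units [-0.01 -0.    0.  ] t 6.55 pos [ 0.6296 -0.0239  0.2007] F [-1.3  0.5 -3.5] open 0.0558 grip 29.988361695768617
```

View pics/s2.png

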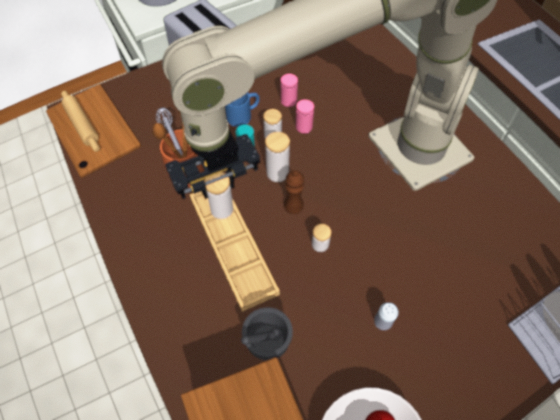

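The medium canister hangs over the second bay from the crock (220,200) and the crock (180,150) is clear. Lowering.

```bash
python3 -m handwheel '[[[0,0,0],[-0.05,0.08,0.9],40],[[0,0,0],[0,0,1],40],[[0,0,0],[0,0,0.9],40],[[0,0,0],[0,0,0.5],40],[[0,0,0],[0,0,0.1],40],[[0,0,0],[0,0,0.06],40],[[0,0,0],[0,0,0],40]]'
python3 -m handwheel '[[[0,0,0],[0,0,0.04],40],[[0,0,0],[0,0,0.04],40],[[0,0,0],[0,0,0],40]]'
```

```text
t: 7.48
eef_pos: [0.6332, -0.026, 0.0986]
ee_rot: [0.0, 0.73, 0.684, 0.001]
force: [0.4, -0.4, -4.4]
opening: 0.0557
grip_force: 30.0
t: 7.85
eef_pos: [0.6326, -0.026, 0.0953]
ee_rot: [-0.0, 0.73, 0.684, -0.0]
force: [0.1, 0.9, -3.4]
opening: 0.0551
grip_force: 30.0
```

```bash
python3 -m handwheel '[[[0,0,0],[0,0,0.03],40],[[0,0,0],[0,0,0.03],40],[[0,0,0],[0,0,0],40]]'
```

```text
t: 8.22
eef_pos: [0.6328, -0.0261, 0.094]
ee_rot: [0.0, 0.73, 0.684, 0.0]
force: [-1.7, -0.1, 3.1]
opening: 0.0555
grip_force: 30.0
```

The force shows contact with the floor. Releasing and rising, then on to tiny.

```bash
python3 -m handwheel '[[[0,0,0],[0,0,0],80],[[0,0,0],[0,0,0],80],[[0,0,0],[0,0,0],80],[[0,0,0],[0,0,0],80],[[0,0,0],[0,0,-0.5],80],[[0,0,0],[0,0,-1],80],[[0,0,0],[0,0,-1],80],[[0,0,0],[0,0,0],80]]'
python3 -c "
from h import *
to('tiny',.17)"
```

```text
t: 9.22
eef_pos: [0.6342, -0.0264, 0.1721]
ee_rot: [0.002, 0.73, 0.684, 0.002]
force: [-0.4, -0.6, -0.2]
opening: 0.0798
grip_force: 0.0
tiny shift units [ 4.66 -7.01  0.04] turn units [ 0.04 -0.01 -0.  ] t 9.22 pos [ 0.6342 -0.0264  0.1721] F [-0.4 -0.6 -0.2] open 0.0798 grip 0.0
```

```bash
python3 -m handwheel '[[[0,0,0],[1,-0.5,0],80],[[0,0,0],[1,-0.9,0],80],[[0,0,0],[1,-1,0],80],[[0,0,0],[1,-1,0],80],[[0,0,0],[0.6,-1,0],80],[[0,0,0],[0,-1,0],80],[[0,0,0],[0,-1,0],80],[[0,0,0],[0,-0.6,0],80],[[0,0,0],[0,0,0],80],[[0,0,0],[0,0,0],80]]'
python3 -c "
from h import *
to('tiny',.033)"
```

```text
t: 10.48
eef_pos: [0.4326, 0.1251, 0.1687]
ee_rot: [0.0, 0.73, 0.684, 0.0]
force: [-0.2, -0.2, -0.2]
opening: 0.0801
grip_force: 0.0
tiny shift units [0.05 0.02 4.52] turn units [ 0. -0. -0.] t 10.47 pos [0.4326 0.1251 0.1687] F [-0.2 -0.2 -0.2] open 0.0801 grip 0.0
```

```bash
python3 -m handwheel '[[[0,0,0],[0.05,0.02,1],80],[[0,0,0],[0,0,1],80],[[0,0,0],[0,0,1],80],[[0,0,0],[0,0,1],80],[[0,0,0],[0,0,0.5],80],[[0,0,0],[0,0,0],30],[[0,0,0],[0,0,0],30],[[0,0,0],[0,0,0],30],[[0,0,0],[0,0,0],30],[[0,0,0],[0,0,0],30]]' 30
python3 -m handwheel '[[[0,0,0],[0,0,0],30],[[0,0,0],[0,0,0],30]]'
python3 -m handwheel '[[[0,0,0],[0,0,-1],30],[[0,0,0],[0,0,-1],30],[[0,0,0],[0,0,-1],30],[[0,0,0],[0,0,0],30]]'
python3 -c "
from h import *
to('D',.05)"
```

```text
t: 11.72
eef_pos: [0.4331, 0.1269, 0.034]
ee_rot: [0.0, 0.729, 0.684, 0.001]
force: [0.4, 0.4, 2.6]
opening: 0.0432
grip_force: 30.0
t: 11.98
eef_pos: [0.4331, 0.1269, 0.0339]
ee_rot: [0.0, 0.73, 0.684, 0.0]
force: [-0.3, -0.0, 5.7]
opening: 0.0432
grip_force: 30.0
t: 12.48
eef_pos: [0.4335, 0.1272, 0.1249]
ee_rot: [-0.0, 0.729, 0.684, 0.002]
force: [0.2, 0.0, -3.1]
opening: 0.043
grip_force: 30.0
D shift units [1.07 6.91 2.51] turn units [ 0.02 -0.02  0.  ] t 12.47 pos [0.4335 0.1272 0.1249] F [ 0.2  0.  -3.1] open 0.043 grip 29.979284496512264
```

```bash
python3 -m handwheel '[[[0,0,0],[0.1,0.6,0],30],[[0,0,0],[0.2,1,0],30],[[0,0,0],[0.2,1,0],30],[[0,0,0],[0.2,1,0],30],[[0,0,0],[0.2,1,0],30],[[0,0,0],[0.17,1,0],30],[[0,0,0],[0,0.8,0],30],[[0,0,0],[0,0.5,0],30],[[0,0,0],[0,0,0],30],[[0,0,0],[0,0,0],30]]'
python3 -c "
from h import *
to('D',.046)"
```

```text
t: 13.72
eef_pos: [0.6404, 0.1452, 0.1223]
ee_rot: [-0.0, 0.73, 0.684, -0.001]
force: [-0.8, -0.9, -0.3]
opening: 0.0434
grip_force: 30.0
D shift units [0.04 0.08 2.54] turn units [-0.01  0.   -0.  ] t 13.72 pos [0.6404 0.1452 0.1223] F [-0.8 -0.9 -0.3] open 0.0434 grip 29.97929160366766
```

```bash
python3 -m handwheel '[[[0,0,0],[0.04,0.08,0.7],30],[[0,0,0],[0,0,0.9],30],[[0,0,0],[0,0,0.6],30],[[0,0,0],[0,0,0.15],30],[[0,0,0],[0,0,0.06],30],[[0,0,0],[0,0,0],30]]'
python3 -m handwheel '[[[0,0,0],[0,0,0.05],30],[[0,0,0],[0,0,0.05],30],[[0,0,0],[0,0,0],30]]'
```

```text
t: 14.48
eef_pos: [0.6443, 0.1465, 0.0519]
ee_rot: [0.0, 0.73, 0.684, 0.001]
force: [0.6, -0.4, -2.1]
opening: 0.043
grip_force: 30.0
t: 14.85
eef_pos: [0.6438, 0.1464, 0.0482]
ee_rot: [-0.0, 0.73, 0.684, 0.0]
force: [-0.8, 0.4, -1.7]
opening: 0.043
grip_force: 30.0
```

```bash
python3 -m handwheel '[[[0,0,0],[0,0,0.03],30],[[0,0,0],[0,0,0.03],30],[[0,0,0],[0,0,0],30],[[0,0,0],[0,0,0],30]]'
python3 -m handwheel '[[[0,0,0],[0,0,0.02],30],[[0,0,0],[0,0,0.0],30],[[0,0,0],[0,0,0],30]]'
```

```text
t: 15.35
eef_pos: [0.6438, 0.1464, 0.0465]
ee_rot: [-0.0, 0.73, 0.684, 0.0]
force: [0.2, 0.4, -1.7]
opening: 0.0435
grip_force: 30.0
t: 15.72
eef_pos: [0.644, 0.1464, 0.0461]
ee_rot: [0.0, 0.73, 0.684, 0.0]
force: [-1.2, -0.2, 1.2]
opening: 0.0435
grip_force: 30.0
```

```bash
python3 -m handwheel '[[[0,0,0],[0,0,0],66],[[0,0,0],[0,0,0],66],[[0,0,0],[0,0,0],66],[[0,0,0],[0,0,0],66],[[0,0,0],[0,0,-0.5],66],[[0,0,0],[0,0,-1],66],[[0,0,0],[0,0,-1],66],[[0,0,0],[0,0,-1],66],[[0,0,0],[0,0,-1],66],[[0,0,0],[0,0,-1],66]]'
python3 -c "
from h import *
to('large',.2)
cv2.imwrite('pics/t3.png',bot.grab_frame('top')['image'][:,:,::-1])"
```

```text
t: 16.98
eef_pos: [0.6439, 0.1462, 0.2131]
ee_rot: [0.0, 0.73, 0.684, 0.001]
force: [-0.0, 0.6, -0.1]
opening: 0.0661
grip_force: 0.0
large shift units [-9.52 -6.9   0.43] turn units [ 0.01 -0.   -0.  ] t 16.98 pos [0.6439 0.1462 0.2131] F [-0.   0.6 -0.1] open 0.0661 grip 0.0
```

View pics/t3.png

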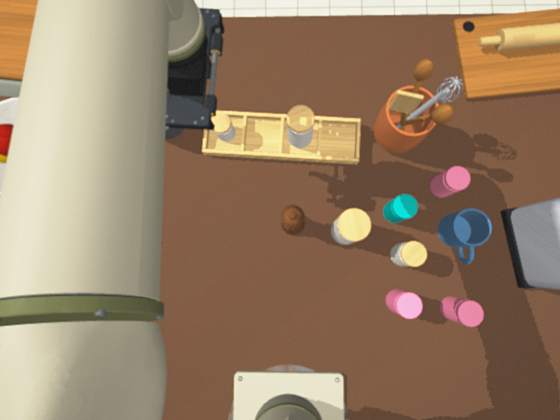

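Tiny (223,128) and medium (300,125) stand properly in their bays. Large is next.

```bash
python3 -m handwheel '[[[0,0,0],[-0.6,-0.5,0],82],[[0,0,0],[-1,-0.8,0],82],[[0,0,0],[-1,-0.8,0],82],[[0,0,0],[-1,-0.8,0],82],[[0,0,0],[-1,-0.8,0],82],[[0,0,0],[-1,-0.8,0],82],[[0,0,0],[-1,-0.8,0],82],[[0,0,0],[-1,-0.8,0],82],[[0,0,0],[-1,-0.5,0],82],[[0,0,0],[-0.6,-0.3,0],82]]'
python3 -m handwheel '[[[0,0,0],[-0.3,0,0],82],[[0,0,0],[0,0,0],82],[[0,0,0],[0,0,0],82]]'
python3 -c "
from h import *
to('large',.107)"
```

```text
t: 18.27
eef_pos: [0.4189, -0.1171, 0.2114]
ee_rot: [-0.0, 0.73, 0.683, 0.001]
force: [0.0, 0.1, -0.2]
opening: 0.082
grip_force: 0.0
t: 18.65
eef_pos: [0.4194, -0.1239, 0.2108]
ee_rot: [0.0, 0.729, 0.684, -0.0]
force: [0.5, 0.2, 0.6]
opening: 0.0821
grip_force: 0.0
large shift units [-0.05 -0.01  3.46] turn units [-0.    0.    0.01] t 18.65 pos [ 0.4194 -0.1239  0.2108] F [0.5 0.2 0.6] open 0.0821 grip 0.0
```

```bash
python3 -m handwheel '[[[0,0,0],[-0.05,0,1],82],[[0,0,0],[0,0,1],82],[[0,0,0],[0,0,0.9],82],[[0,0,0],[0,0,0.6],82],[[0,0,0],[0,0,0],82],[[0,0,0],[0,0,0],45],[[0,0,0],[0,0,0],45],[[0,0,0],[0,0,0],45],[[0,0,0],[0,0,0],45],[[0,0,0],[0,0,0],45]]' 30
python3 -m handwheel '[[[0,0,0],[0,0,0],45],[[0,0,0],[0,0,-1],45],[[0,0,0],[0,0,-1],45],[[0,0,0],[0,0,-0.6],45],[[0,0,0],[0,0,0],45]]'
python3 -c "
from h import *
to('A',.117)"
```

```text
t: 19.9
eef_pos: [0.4191, -0.1261, 0.1063]
ee_rot: [-0.0, 0.73, 0.684, 0.0]
force: [-2.4, -0.1, 6.0]
opening: 0.0612
grip_force: 30.0
t: 20.52
eef_pos: [0.4192, -0.1261, 0.1843]
ee_rot: [0.0, 0.73, 0.684, 0.001]
force: [-0.0, 0.1, -5.3]
opening: 0.0611
grip_force: 30.0
A shift units [0.93 6.85 2.26] turn units [ 0.01 -0.01  0.  ] t 20.52 pos [ 0.4192 -0.1261  0.1843] F [-0.   0.1 -5.3] open 0.0611 grip 29.997241987844063
```

```bash
python3 -m handwheel '[[[0,0,0],[0.1,0.6,0],45],[[0,0,0],[0.2,1,0],45],[[0,0,0],[0.2,1,0],45],[[0,0,0],[0.2,1,0],45],[[0,0,0],[0.2,1,0],45],[[0,0,0],[0.05,1,0],45],[[0,0,0],[0,0.8,0],45],[[0,0,0],[0,0.5,0],45],[[0,0,0],[0,0,0],45],[[0,0,0],[0,0,0],45]]'
python3 -c "
from h import *
to('A',.118)
cv2.imwrite('pics/s4.png',bot.grab_frame('scene')['image'][:,:,::-1])"
```

```text
t: 21.78
eef_pos: [0.6262, -0.1113, 0.1828]
ee_rot: [-0.001, 0.73, 0.684, -0.001]
force: [0.8, 0.2, -4.7]
opening: 0.061
grip_force: 30.0
A shift units [ 0.   -0.    2.16] turn units [-0.01  0.   -0.  ] t 21.77 pos [ 0.6262 -0.1113  0.1828] F [ 0.8  0.2 -4.7] open 0.061 grip 30.0073143106556
```

View pics/s4.png

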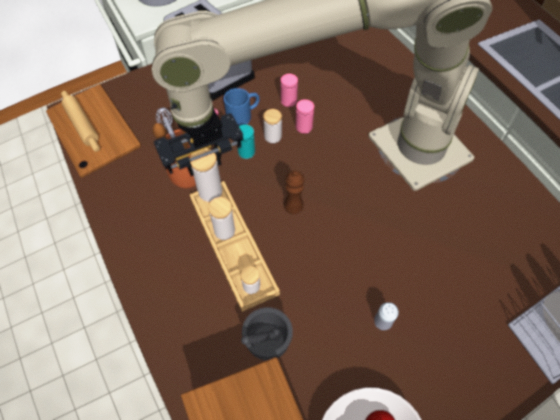

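The large canister hangs over the end bay next to the crock (208,185), clear of the utensils (force reading is small). Lowering.

```bash
python3 -m handwheel '[[[0,0,0],[0,0,0.7],45],[[0,0,0],[0,0,0.7],45],[[0,0,0],[0,0,0.45],45],[[0,0,0],[0,0,0.15],45],[[0,0,0],[0,0,0.05],45],[[0,0,0],[0,0,0],45],[[0,0,0],[0,0,0],45]]'
python3 -m handwheel '[[[0,0,0],[0,0,0.03],45],[[0,0,0],[0,0,0.03],45],[[0,0,0],[0,0,0],45]]'
```

```text
t: 22.7
eef_pos: [0.6275, -0.1111, 0.1229]
ee_rot: [0.0, 0.73, 0.684, 0.0]
force: [0.9, 0.5, -5.5]
opening: 0.0611
grip_force: 30.0
t: 23.08
eef_pos: [0.6271, -0.111, 0.1204]
ee_rot: [-0.0, 0.73, 0.684, 0.0]
force: [0.6, 0.2, -6.2]
opening: 0.0614
grip_force: 30.0
```

```bash
python3 -m handwheel '[[[0,0,0],[0,0,0.03],45],[[0,0,0],[0,0,0.03],45],[[0,0,0],[0,0,0],45],[[0,0,0],[0,0,0],45]]'
python3 -m handwheel '[[[0,0,0],[0,0,0.02],45],[[0,0,0],[0,0,0.0],45],[[0,0,0],[0,0,0],45]]'
```

```text
t: 23.58
eef_pos: [0.6272, -0.1111, 0.1187]
ee_rot: [-0.0, 0.73, 0.684, 0.0]
force: [-0.1, 0.2, -5.0]
opening: 0.0614
grip_force: 30.0
t: 23.95
eef_pos: [0.6272, -0.1111, 0.1185]
ee_rot: [0.0, 0.73, 0.684, 0.0]
force: [-2.2, 1.2, 1.3]
opening: 0.0613
grip_force: 30.0
```

```bash
python3 -m handwheel '[[[0,0,0],[0,0,0],80],[[0,0,0],[0,0,0],80],[[0,0,0],[0,0,0],80],[[0,0,0],[0,0,0],80],[[0,0,0],[0,0,-0.5],80],[[0,0,0],[0,0,-1],80],[[0,0,0],[0,0,-1],80],[[0,0,0],[0,-0.5,-0.5],66],[[0,0,0],[0,-1,0],66],[[0,0,0],[0,-1,0],66]]'
python3 -c "
from h import *
to('small',.2)"
```

```text
t: 25.2
eef_pos: [0.5519, -0.1067, 0.2092]
ee_rot: [0.0, 0.73, 0.684, 0.0]
force: [-0.3, -0.5, 0.5]
opening: 0.067
grip_force: 0.0
small shift units [-5.15 -5.87  0.3 ] turn units [ 0.01 -0.   -0.  ] t 25.2 pos [ 0.5519 -0.1067  0.2092] F [-0.3 -0.5  0.5] open 0.067 grip 0.0
```

```bash
python3 -m handwheel '[[[0,0,0],[-0.5,-0.8,0],66],[[0,0,0],[-0.8,-0.8,0],66],[[0,0,0],[-0.8,-0.9,0],66],[[0,0,0],[-0.9,-0.9,0],66],[[0,0,0],[-0.9,-0.9,0],66],[[0,0,0],[-0.8,-0.8,0],66],[[0,0,0],[-0.5,-0.5,0.3],66],[[0,0,0],[0,0,0.3],66],[[0,0,0],[0,0,0.3],66],[[0,0,0],[0,0,0],66]]'
python3 -c "
from h import *
to('small',.057)
f=bot.grab_frame('scene')['image'];cv2.imwrite('pics/s5.png',cv2.resize(f[60:200,180:380],None,fx=3,fy=3)[:,:,::-1])"
```

```text
t: 26.45
eef_pos: [0.3748, -0.2503, 0.1804]
ee_rot: [-0.0, 0.729, 0.684, -0.001]
force: [0.0, 0.1, 0.4]
opening: 0.0663
grip_force: 0.0
small shift units [ 0.01 -0.28  4.11] turn units [-0.01  0.01  0.01] t 26.45 pos [ 0.3748 -0.2503  0.1804] F [0.  0.1 0.4] open 0.0663 grip 0.0
```

View pics/s5.png

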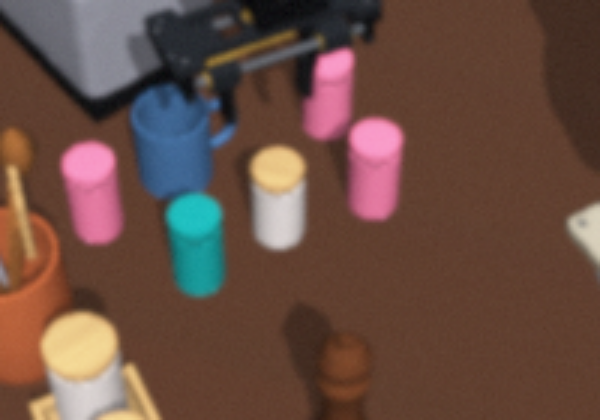

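Small canister at crop (278,200), between turquoise and pink; the fingers (225,100 and 303,85) are still high above it. Centring, then descending.

```bash
python3 -m handwheel '[[[0,0,0],[0,-0.25,0.3],66],[[0,0,0],[0,-0.03,0.6],66],[[0,0,0],[0,0,0.6],66],[[0,0,0],[0,0,0.2],66],[[0,0,0],[0,0,0],66],[[0,0,0],[0,0,0],66]]'
python3 -c "
from h import *
to('small',.057)"
```

```text
t: 27.25
eef_pos: [0.3666, -0.2507, 0.1306]
ee_rot: [0.0, 0.73, 0.684, 0.0]
force: [0.4, -0.4, -0.1]
opening: 0.0659
grip_force: 0.0
small shift units [ 0.04 -0.02  2.45] turn units [0. 0. 0.] t 27.25 pos [ 0.3666 -0.2507  0.1306] F [ 0.4 -0.4 -0.1] open 0.0659 grip 0.0
```

```bash
python3 -m handwheel '[[[0,0,0],[0.03,0,0.7],66],[[0,0,0],[0,0,0.7],66],[[0,0,0],[0,0,0.6],66],[[0,0,0],[0,0,0.45],66],[[0,0,0],[0,0,0],66],[[0,0,0],[0,0,0],36],[[0,0,0],[0,0,0],36],[[0,0,0],[0,0,0],36],[[0,0,0],[0,0,0],36],[[0,0,0],[0,0,0],36]]' 30
python3 -c "
from h import *
to('C',.2)"
```

```text
t: 28.5
eef_pos: [0.3666, -0.2497, 0.0571]
ee_rot: [0.0, 0.729, 0.684, 0.0]
force: [-1.9, 0.4, 7.8]
opening: 0.0494
grip_force: 30.2
C shift units [10.89  8.34 -4.75] turn units [ 0. -0.  0.] t 28.5 pos [ 0.3666 -0.2497  0.0571] F [-1.9  0.4  7.8] open 0.0494 grip 30.238455647221834
```

```bash
python3 -m handwheel '[[[0,0,0],[0,0,-0.7],36],[[0,0,0],[0,0,-1],36],[[0,0,0],[0,0,-1],36],[[0,0,0],[0,0,-1],36],[[0,0,0],[0,0,-1],36],[[0,0,0],[0.6,0.4,-0.8],36],[[0,0,0],[1,0.7,0],36],[[0,0,0],[1,0.7,0],36],[[0,0,0],[1,0.7,0],36],[[0,0,0],[1,0.7,0],36]]'
python3 -m handwheel '[[[0,0,0],[1,0.7,0],36],[[0,0,0],[1,0.7,0],36],[[0,0,0],[1,0.7,0],36],[[0,0,0],[1,0.7,0],36],[[0,0,0],[1,0.8,0],36],[[0,0,0],[0.9,0.8,0],36],[[0,0,0],[0.4,0.7,0],36],[[0,0,0],[0,0.6,0],36],[[0,0,0],[0,0,0],36],[[0,0,0],[0,0,0],36]]'
python3 -c "
from h import *
to('C',.069)"
```

```text
t: 29.75
eef_pos: [0.4715, -0.117, 0.2214]
ee_rot: [-0.0, 0.73, 0.684, 0.0]
force: [0.3, -0.5, -3.6]
opening: 0.049
grip_force: 30.1
t: 31.0
eef_pos: [0.6532, 0.0592, 0.2214]
ee_rot: [-0.0, 0.73, 0.684, -0.0]
force: [-0.3, 0.6, -2.6]
opening: 0.0495
grip_force: 30.1
C shift units [ 0.   -0.53  5.08] turn units [-0.01  0.   -0.  ] t 31.0 pos [0.6532 0.0592 0.2214] F [-0.3  0.6 -2.6] open 0.0495 grip 30.1012158987578
```

```bash
python3 -m handwheel '[[[0,0,0],[0,-0.5,0.4],36],[[0,0,0],[0,-0.03,0.9],36],[[0,0,0],[0,0,0.9],36],[[0,0,0],[0,0,0.9],36],[[0,0,0],[0,0,0.9],36],[[0,0,0],[0,0,0.7],36],[[0,0,0],[0,0,0.15],36],[[0,0,0],[0,0,0.05],36],[[0,0,0],[0,0,0],36],[[0,0,0],[0,0,0],36]]'
python3 -c "
from h import *
to('C',.069)"
```

```text
t: 32.25
eef_pos: [0.6384, 0.0605, 0.0754]
ee_rot: [0.0, 0.73, 0.684, 0.001]
force: [0.8, 0.6, -3.0]
opening: 0.0494
grip_force: 30.1
C shift units [-0.01 -0.04  0.21] turn units [ 0.01 -0.    0.  ] t 32.25 pos [0.6384 0.0605 0.0754] F [ 0.8  0.6 -3. ] open 0.0494 grip 30.101536234797095
```

```bash
python3 -m handwheel '[[[0,0,0],[0,0,0.06],36],[[0,0,0],[0,0,0.06],36],[[0,0,0],[0,0,0.04],36],[[0,0,0],[0,0,0],36],[[0,0,0],[0,0,0],36]]'
python3 -m handwheel '[[[0,0,0],[0,0,0.03],36],[[0,0,0],[0,0,0.03],36],[[0,0,0],[0,0,0],36]]'
```

```text
t: 32.88
eef_pos: [0.638, 0.0605, 0.0698]
ee_rot: [-0.0, 0.73, 0.684, 0.0]
force: [0.7, -0.1, -3.6]
opening: 0.0492
grip_force: 30.1
t: 33.25
eef_pos: [0.6382, 0.0605, 0.0692]
ee_rot: [-0.0, 0.73, 0.684, 0.0]
force: [-4.9, 0.1, 8.1]
opening: 0.0492
grip_force: 30.2
```

Contact made. Releasing, then retreating straight up and away towards +y.

```bash
python3 -m handwheel '[[[0,0,0],[0,0,0],80],[[0,0,0],[0,0,0],80],[[0,0,0],[0,0,0],80],[[0,0,0],[0,0,0],80],[[0,0,0],[0,0,-0.5],80],[[0,0,0],[0,0,-1],80],[[0,0,0],[0,0,-1],80],[[0,0,0],[0,0,-1],80],[[0,0,0],[0,0,-1],80],[[0,0,0],[0,0,-1],80]]'
python3 -m handwheel '[[[0,0,0],[0.5,-0.6,-0.3],80],[[0,0,0],[1,-1,0],80],[[0,0,0],[1,-1,0],80],[[0,0,0],[1,-1,0],80],[[0,0,0],[1,-1,0],80],[[0,0,0],[1,-1,0],80],[[0,0,0],[1,-0.5,0],80],[[0,0,0],[0.5,0,0],80],[[0,0,0],[0,0,0],80],[[0,0,0],[0,0,0],80]]'
python3 -c "
from h import *
for n in('top','scene'): cv2.imwrite(f'pics/{n}9.png',bot.grab_frame(n)['image'][:,:,::-1])"
```

```text
t: 34.5
eef_pos: [0.638, 0.0602, 0.2353]
ee_rot: [0.0, 0.73, 0.684, 0.0]
force: [0.6, -0.2, 0.9]
opening: 0.0798
grip_force: 0.0
t: 35.75
eef_pos: [0.47, 0.28, 0.2422]
ee_rot: [0.0, 0.73, 0.683, -0.0]
force: [-0.2, -0.3, -0.2]
opening: 0.0801
grip_force: 0.0
```

View pics/top9.png

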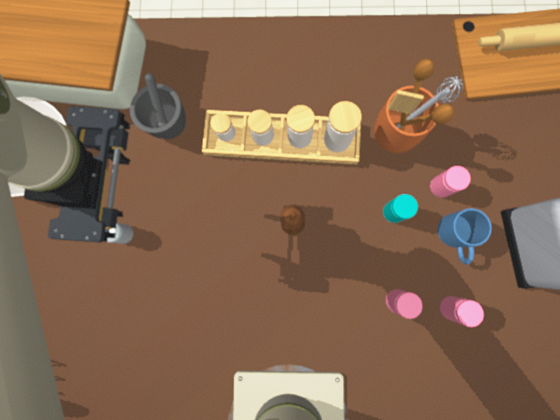

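View pics/scene9.png

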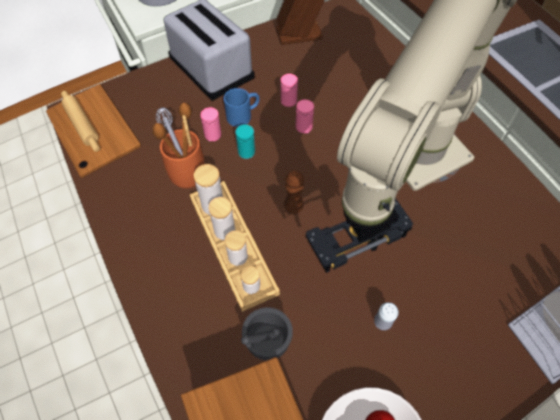

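The four canisters stand upright in their bays, stepping down from the crock end: scene (207,188), (221,218), (236,247) and (250,280). The mug, salt shaker and pepper mill haven't moved.

```bash
python3 -c "
from bench import bot
print(bot.job_done())"
```

```text
the job is handed in; nothing more can be done
None
```

All four canisters are back in the tray, one upright in each bay, with the tallest next to the crock and the shortest at the far end; the mug, salt shaker and pepper mill stand where they were, and the job was handed in at about 36 s.

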